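Unclip the kitchen timer from the counter rail and put it on charge

TASK

The kitchen timer with the red dial needs charging: pull it straight up off the counter rail, against its spring catches, and stand it upright in the middle of the round black charging pad, setting it down without letting it fall. Leave the blue-dialled thermometer clipped on the rail, and do not push the mug or the pepper mill about.

Things in the scene. Friction and masses are not known exactly. Their poses are not given: they have to be found in the camera images.
- timer: clip-on timer, 160 g: white block 40 (x) x 48 (y) x 44 mm, red dial 33 mm across on top, dark display on its -x face; two grey legs 7 mm thick, 28 mm long, under its front and back faces, straddle the rail. Origin: centre of the legs' underside, z up; the block, to be gripped, spans 28 to 72 mm above it, the dial ends at 81. On the rail the origin is 42 mm up
- timer_grip (a point): middle of the timer's white block, 50 mm above the timer's origin, same axes. Ridges inside the legs are held under sprung noses in the rail, which let go at an upward pull of about 10 to 15 N; after 30 mm of lift the legs are clear of the rail
- thermometer: the other clip-on unit: the same shape, size and frame as the timer, but with a blue dial; clipped in the other place of the rail
- rail: counter rail, fixed: dark foot plate 100 (x) x 250 (y) x 12 mm, with a 14 mm thick aluminium strip along its y axis, top edge 70 mm above the work surface, and low black shoulders (to 75 mm) beside the two places at y = +55 and -55 mm; either may hold the timer. Origin: centre of the foot's underside, z up
- pad: charging pad, fixed: flat black disc 110 mm across and 8 mm high with a grey circle 68 mm across in its middle and a small green mark at its edge. Origin: centre of the underside
- mug: blue stoneware mug, 84 x 118 x 94 mm, loose bystander; origin: centre of the underside
- mill_1: wooden pepper mill, 58 mm across and 160 mm tall, loose bystander; origin: centre of the underside
There are look-alikes about, which are no part of the job. Several things look just like the pad: the one meant starts farthest from the robot's base.

How it is judged:
By the outcome, as a careful person would: the job done as asked, in the order asked, and still so for the second after the job is handed in, with the robot touching nothing.
It also fails if it takes over 38 s, if anything falls off the work surface, if the arm or the gripper's body presses on something with over 40 N, if the wrist force passes 120 N, or if a joint passes its speed limit or range.

ROBOT

A 6-joint arm with a two-finger parallel gripper is mounted at the origin on a cart in front of the work surface, level with it; the furniture and walls round the work are solid. World frame = base frame: x ahead of the robot, y to its left, z up, the work surface at z = 0. Lengths are in m, angles in rad, forces in N, time in s.
With the tool pointing down it reaches from about 0.35 to 0.775 m from the base axis. Payload 5.5 kg.
Tool frame: the origin (TCP) lies midway between the tips of the shut fingers; the grasp point (between the pads) lies 19 mm behind it; z points along the fingers, y is the line along which they close (so a half turn about z gives the same grasp; the last joint's range is limited). The gripper opens to 85 mm and grips with 20 to 120 N. Pads are 22 mm wide; open, the fingers measure 114 mm over their backs; the gripper's body (76 mm by 85 mm) begins 54 mm behind the grasp point. The pads swing forward as they close: fully open they stand 13 mm farther back than shut.
Start: joints at [1.027, 0.313, 0.046, 1.304, 0, 1.431], TCP at [0.226, 0.529, 0.231] pointing down, gripper open.
Joint ranges: [-2.76, 2.76], [-0.86, 1.69], [-1.03, 1.26], [-2.2, 2.34], [-1.47, 1.5], [-3.14, 3.14]. Speed limits (rad/s): [2.57, 2.57, 3.14, 3.14, 3.14, 3.14].

INTERFACE

Orientations are given as a unit quaternion [x, y, z, w].
In Python, from rig import sensors, cams, workorder gives the robot as it stands.
- The arm moves only by the shell command python3 -m creep 'ROWS' [FORCE]. ROWS is JSON, a list of rows, each an object of numbers: "x", "y", "z": the shift along the world's x, y, z in cm; "ax", "ay", "az": the turn, a rotation vector about the world's x, y, z in rad; "claw": the finger opening in cm, from 0 to 8.54. A call has exactly 10 rows; each row is the pose to reach, as a shift and turn from the pose commanded when the call began; what a row does not reach only later rows make up. A row lasts 1/8 s, in which the tool goes at most 62.5 mm and 10.7 degrees, less where a joint would pass 70% of its speed; a pose out of reach is approached as far as the arm can. A call with a gripper value outside its range is refused whole. The fingers move at their own pace and stop on an object; FORCE is the grip in N (left out, the last holds). Time passes only in rows, so rows that repeat a pose let the fingers close, or fill a call up. It gives the time, the measured TCP pose, the force, the opening and the grip force at its end, in the units of the state.
- sensors.state(): the state, without advancing time (a new reading comes with each control period).
- cams.camera(name): name is "scene" or "top" or "wrist"; returns (picture, depth): 384x512x3 uint8, red, green, blue; 384x512 float32, m along the optical axis (not along the pixel's ray), 0 where there is no reading.
- cams.calibration(name): a dict with "camera_matrix" (3x3 intrinsics, pixels), "world_from_camera" (4x4, takes a point from camera to world coordinates); the wrist camera has in their place "tool_from_camera" (4x4, takes a point from camera to tool coordinates, whose origin is the TCP and whose axes are the flange's). Camera axes: x right, y down, z forward; pixel columns grow to the right and rows downward; lengths in m; the calibration is good to about 2 mm. A picture is of the moment at which its call begins: read the wrist's pose just before it. calibration takes no time and is no camera call.
- workorder.close_job(): hands the job in; it is judged then, once.
The state is a dict: "t": time; "joint_pos": joint angles; "joint_vel": joint speeds; "tau": joint torques, N m; "eef_pos": TCP position; "ee_rot": TCP orientation; "contact_force": force on the tool from outside, world axes, zero at the start; "ft_torque": the same for the moment, N m; "finger_gap": finger opening in m; "grip_force": force on a finger pad.
Only numpy, scipy, OpenCV 4.12 (cv2) and the standard library are available. Lean on these libraries where they do the work, as an engineer would, in place of code of your own. Each camera call takes 0.05 s, during which the arm holds its last target. There are 200 camera calls.

## Working session

There is one attempt and no reset: what is moved stays moved. The work goes in short steps, Python scripts to look and compute and a shell command to move; the robot and the scene stay as the last step left them, time stands still between calls to the robot, and variables do not carry over. Pictures are saved under pics/ and viewed, at most 10 in all, crops included, and the job is handed in when it is done.

```bash
mkdir -p pics; cat > h.py <<'E'
import numpy as np, cv2
from rig import sensors, cams
def grab(n,f):
    s=sensors.state(); im,d=cams.camera(n); cv2.imwrite(f'pics/{f}.png',im[:,:,::-1]); np.savez(f'pics/{f}.npz',d=d,im=im,p=s['eef_pos'],q=s['ee_rot']); return im,d
def world(n,f):
    from scipy.spatial.transform import Rotation as R
    z=np.load(f'pics/{f}.npz'); d=z['d']; c=cams.calibration(n); K=np.array(c['camera_matrix'])
    if n=='wrist':
        T=np.eye(4);T[:3,:3]=R.from_quat(z['q']).as_matrix();T[:3,3]=z['p'];T=T@np.array(c['tool_from_camera'])
    else: T=np.array(c['world_from_camera'])
    v,u=np.mgrid[:d.shape[0],:d.shape[1]]
    P=np.stack([(u-K[0,2])/K[0,0]*d,(v-K[1,2])/K[1,1]*d,d],-1)@T[:3,:3].T+T[:3,3]
    P[d==0]=np.nan
    return z['im'],P
E
python3 -c "
from h import *
grab('top','t0');grab('scene','s0');print(sensors.state())"
```

```text
{'t': 0.1, 'joint_pos': array([ 1.02739526e+00,  3.13945637e-01,  4.51016845e-02,  1.30359189e+00,
       -3.13271241e-05,  1.43120679e+00]), 'joint_vel': array([ 0.00056937, -0.00270217,  0.00314652, -0.0017151 ,  0.00020623,
        0.0015318 ]), 'tau': array([ 3.00228879e-03, -4.81725848e+01,  2.99243850e+01,  1.27458092e-02,
       -9.43918599e-05,  3.91422770e-05]), 'eef_pos': array([0.22571047, 0.52836003, 0.23049018]), 'ee_rot': array([ 2.00536664e-01,  9.79685855e-01, -7.77664328e-04, -2.59774116e-04]), 'contact_force': array([-0.12989006, -0.57832913,  0.22545008]), 'ft_torque': array([-0.00320581, -0.01831129, -0.05412619]), 'grip_force': 0.0, 'finger_gap': 0.08547687140184503}
```

View pics/t0.png

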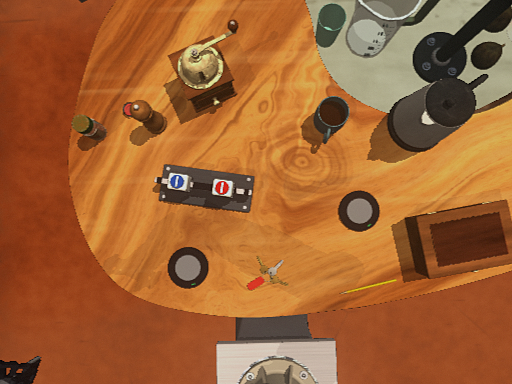

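View pics/s0.png

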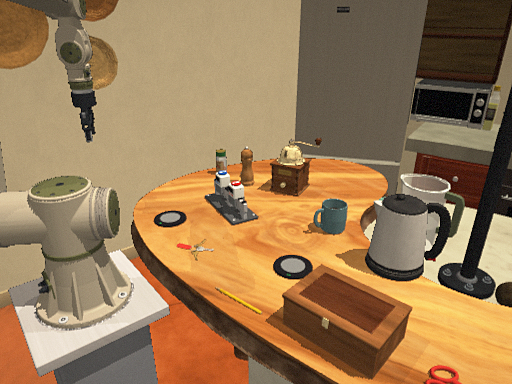

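The top view shows the rail at about (207,188), with the blue thermometer at (178,182) and the red timer at (222,188). Pads are at (188,267) and (359,211), the mug at (331,115) and the mill at (148,115). The scene view agrees and shows two pads.

```bash
python3 - <<'E'
from h import *
im,P=world('top','t0')
hsv=cv2.cvtColor(im,cv2.COLOR_RGB2HSV)
def rep(n,m):
    q=P[m];q=q[~np.isnan(q[:,0])];print(n,len(q),np.median(q,0).round(4),((q.min(0)+q.max(0))/2).round(4),(q.max(0)-q.min(0)).round(3))
def box(u,v,r):
    b=np.zeros(im.shape[:2],bool);b[v-r:v+r+1,u-r:u+r+1]=1;return b
red=((hsv[...,0]<8)|(hsv[...,0]>172))&(hsv[...,1]>150)
rep('timer top',box(222,188,16)&(P[...,2]>.108)); rep('red',box(222,188,14)&red&(P[...,2]>.1))
rep('thermo',box(177,182,16)&(P[...,2]>.108))
for u,v in((188,267),(359,211)):
    m=box(u,v,24)&(hsv[...,2]<70); rep('pad dark',m)
    c=np.nanmedian(P[v-3:v+4,u-3:u+4].reshape(-1,3),0);print(c,np.hypot(*c[:2]))
    m=box(u,v,24)&(hsv[...,1]<60)
    q=P[m][:,:2];q=q[~np.isnan(q[:,0])].astype(np.float32);print('circ',cv2.minEnclosingCircle(q))
# rail yaw: strip+foot dark
m=box(207,188,52)&(P[...,2]>.004)&(P[...,2]<.03)&(hsv[...,2]<110)
q=P[m][:,:2].astype(np.float32);print('foot',cv2.minAreaRect(q*1000))
for n,u,v in(('mug',331,115),('mill',148,118)):rep(n,box(u,v,25)&(P[...,2]>.03))
a=P[...,2][box(222,188,300-280)];print(np.nanpercentile(a,[5,50,95]))
big=cv2.resize(im[150:225,140:270],None,fx=6,fy=6,interpolation=cv2.INTER_CUBIC);cv2.imwrite('pics/c1.png',big[:,:,::-1])
E
```

```text
timer top 315 [0.5567 0.1185 0.1168] [0.5575 0.1189 0.1173] [0.043 0.052 0.019]
red 98 [0.5576 0.1203 0.1217] [0.555  0.1206 0.1155] [0.035 0.032 0.02 ]
thermo 316 [0.575  0.2248 0.1168] [0.5755 0.2271 0.1174] [0.043 0.05  0.018]
pad dark 744 [0.3571 0.2285 0.0089] [0.3557 0.2297 0.0066] [0.106 0.107 0.016]
[0.35575208 0.22760001 0.0095417 ] 0.4223284364405155
circ ((0.35573890805244446, 0.2298179566860199), 0.03538988530635834)
pad dark 722 [ 0.4927 -0.2303  0.0089] [ 0.4929 -0.2351  0.0071] [0.105 0.105 0.015]
[ 0.49134558 -0.23552852  0.0093142 ] 0.5448799494391705
circ ((0.4935912489891052, -0.2361822873353958), 0.03492710366845131)
foot ((566.6809692382812, 174.2671661376953), (247.6302032470703, 99.71862030029297), 80.44215393066406)
mug 1045 [ 0.7413 -0.1612  0.0632] [ 0.7274 -0.1608  0.0644] [0.109 0.08  0.068]
mill 650 [0.741  0.3003 0.1335] [0.7473 0.3076 0.0969] [0.05  0.052 0.133]
[0.00078642 0.01375458 0.12179876]
```

View pics/c1.png

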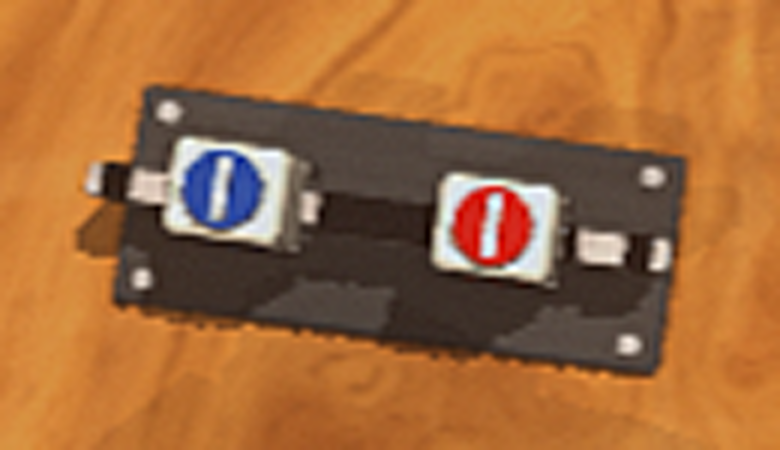

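```bash
python3 -m creep '[{"x":2,"y":-2,"az":-0.1},{"x":6,"y":-7,"az":-0.25},{"x":10,"y":-12,"az":-0.42},{"x":14,"y":-17,"az":-0.58},{"x":18,"y":-22,"az":-0.74},{"x":22,"y":-27,"az":-0.9},{"x":26,"y":-32,"az":-1.06},{"x":29.5,"y":-36.5,"az":-1.2},{"x":32,"y":-39.5,"az":-1.3},{"x":33.2,"y":-40.9,"az":-1.335}]' 40
python3 - <<'E'
from h import *
from scipy.spatial.transform import Rotation as R
s=sensors.state();grab('wrist','w1')
im,P=world('wrist','w1')
hsv=cv2.cvtColor(im,cv2.COLOR_RGB2HSV)
b=(np.hypot(P[...,0]-.557,P[...,1]-.119)<.045)
w=b&(P[...,2]>.105)&(P[...,2]<.13);q=P[w]
print(w.sum(),np.nanmedian(q,0),cv2.minAreaRect((q[:,:2]*1000).astype(np.float32)))
red=((hsv[...,0]<8)|(hsv[...,0]>172))&(hsv[...,1]>150)
q=P[b&red&(P[...,2]>.117)];print(len(q),np.median(q,0),cv2.minEnclosingCircle(q[:,:2].astype(np.float32)))
m=R.from_quat(s['ee_rot']).as_matrix();print(s['eef_pos'],m.round(3))
E
```

```text
0 [nan nan nan] ((0.0, 0.0), (0.0, 0.0), 0.0)
0 [nan nan nan] ((0.0, 0.0), 0.0)
[0.22571047 0.52836003 0.23049018] [[-0.92   0.393 -0.001]
 [ 0.393  0.92  -0.001]
 [ 0.    -0.002 -1.   ]]invalid input at $[0]: expected keys x, y, z, ax, ay, az, claw
  return np.nanmean(a, axis, out=out, keepdims=keepdims)
  return _methods._mean(a, axis=axis, dtype=dtype,
  ret = um.true_divide(
```

View pics/w1.png

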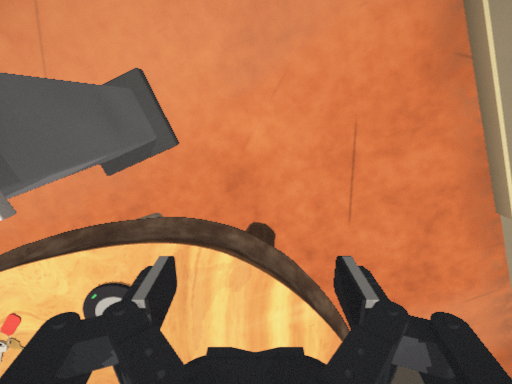

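The move was refused because every row needs all the keys, so this wrist picture is still from the start pose: open fingers at (155,290) and (360,290), table edge below. I'll resend it with all the keys.

```bash
python3 -m creep '[{"x":2,"y":-2,"z":0,"ax":0,"ay":0,"az":-0.1,"claw":8.5},{"x":6,"y":-7,"z":0,"ax":0,"ay":0,"az":-0.25,"claw":8.5},{"x":10,"y":-12,"z":0,"ax":0,"ay":0,"az":-0.42,"claw":8.5},{"x":14,"y":-17,"z":0,"ax":0,"ay":0,"az":-0.58,"claw":8.5},{"x":18,"y":-22,"z":0,"ax":0,"ay":0,"az":-0.74,"claw":8.5},{"x":22,"y":-27,"z":0,"ax":0,"ay":0,"az":-0.9,"claw":8.5},{"x":26,"y":-32,"z":0,"ax":0,"ay":0,"az":-1.06,"claw":8.5},{"x":29.5,"y":-36.5,"z":0,"ax":0,"ay":0,"az":-1.2,"claw":8.5},{"x":32,"y":-39.5,"z":0,"ax":0,"ay":0,"az":-1.3,"claw":8.5},{"x":33.2,"y":-40.9,"z":0,"ax":0,"ay":0,"az":-1.335,"claw":8.5}]' 40
python3 - <<'E'
from h import *
from scipy.spatial.transform import Rotation as R
s=sensors.state();grab('wrist','w2')
im,P=world('wrist','w2')
hsv=cv2.cvtColor(im,cv2.COLOR_RGB2HSV)
b=(np.hypot(P[...,0]-.557,P[...,1]-.119)<.045)
w=b&(P[...,2]>.108)&(P[...,2]<.13);q=P[w]
print(w.sum(),np.nanmedian(q,0),cv2.minAreaRect((q[:,:2]*1000).astype(np.float32)))
red=((hsv[...,0]<8)|(hsv[...,0]>172))&(hsv[...,1]>150)
q=P[b&red&(P[...,2]>.117)];print(len(q),np.median(q,0),cv2.minEnclosingCircle(q[:,:2].astype(np.float32)))
m=R.from_quat(s['ee_rot']).as_matrix();print(s['eef_pos'],m.round(3))
E
```

```text
t: 1.4
eef_pos: [0.559, 0.1177, 0.2307]
ee_rot: [0.765, 0.644, -0.0, -0.0]
contact_force: [-0.5, -0.2, -0.8]
finger_gap: 0.0849
grip_force: 0.0
1823 [0.55846575 0.1249538  0.11573228] ((557.6520385742188, 121.61021423339844), (46.14466094970703, 40.258358001708984), 80.6758804321289)
559 [0.55886702 0.12428142 0.12171687] ((0.558750331401825, 0.12069045007228851), 0.015391931869089603)
[0.55904122 0.11765952 0.23070085] [[ 0.171  0.985 -0.001]
 [ 0.985 -0.171 -0.   ]
 [-0.    -0.001 -1.   ]]
```

View pics/w2.png

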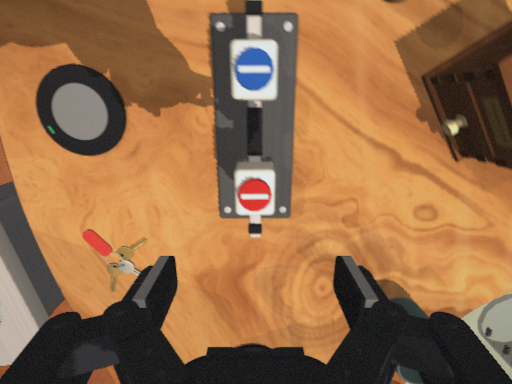

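The blue thermometer is at (255,70) and the red timer at (254,193), in line with the middle of the fingers. Depth gives the timer centre as (0.558,0.120), top at 0.122 m, with its yaw matched. Next I descend and grip across its x faces.

```bash
python3 -m creep '[{"x":-0.1,"y":0.2,"z":-1,"ax":0,"ay":0,"az":0,"claw":8.5},{"x":-0.1,"y":0.2,"z":-3,"ax":0,"ay":0,"az":0,"claw":8.5},{"x":-0.1,"y":0.2,"z":-5,"ax":0,"ay":0,"az":0,"claw":8.5},{"x":-0.1,"y":0.2,"z":-7.5,"ax":0,"ay":0,"az":0,"claw":8.5},{"x":-0.1,"y":0.2,"z":-10,"ax":0,"ay":0,"az":0,"claw":8.5},{"x":-0.1,"y":0.2,"z":-12,"ax":0,"ay":0,"az":0,"claw":8.5},{"x":-0.1,"y":0.2,"z":-14,"ax":0,"ay":0,"az":0,"claw":8.5},{"x":-0.1,"y":0.2,"z":-15.5,"ax":0,"ay":0,"az":0,"claw":8.5},{"x":-0.1,"y":0.2,"z":-16.1,"ax":0,"ay":0,"az":0,"claw":8.5},{"x":-0.1,"y":0.2,"z":-16.1,"ax":0,"ay":0,"az":0,"claw":8.5}]' 60
```

```text
t: 2.7
eef_pos: [0.5565, 0.1223, 0.0702]
ee_rot: [0.764, 0.646, -0.0, -0.0]
contact_force: [-0.1, 0.1, -0.3]
finger_gap: 0.0852
grip_force: 0.0
```

```bash
python3 -m creep '[{"x":0,"y":0,"z":0,"ax":0,"ay":0,"az":0,"claw":5},{"x":0,"y":0,"z":0,"ax":0,"ay":0,"az":0,"claw":4.5},{"x":0,"y":0,"z":0,"ax":0,"ay":0,"az":0,"claw":3},{"x":0,"y":0,"z":0,"ax":0,"ay":0,"az":0,"claw":3},{"x":0,"y":0,"z":0,"ax":0,"ay":0,"az":0,"claw":3},{"x":0,"y":0,"z":0,"ax":0,"ay":0,"az":0,"claw":3},{"x":0,"y":0,"z":0,"ax":0,"ay":0,"az":0,"claw":3},{"x":0,"y":0,"z":0,"ax":0,"ay":0,"az":0,"claw":3},{"x":0,"y":0,"z":0,"ax":0,"ay":0,"az":0,"claw":3},{"x":0,"y":0,"z":0,"ax":0,"ay":0,"az":0,"claw":3}]' 60
```

```text
t: 3.95
eef_pos: [0.5576, 0.1217, 0.071]
ee_rot: [0.764, 0.645, 0.001, 0.001]
contact_force: [-0.7, -0.9, 6.1]
finger_gap: 0.0394
grip_force: 60.7
```

Gripped at 39.4 mm with 61 N. I'll pull straight up.

```bash
python3 -m creep '[{"x":0,"y":0,"z":0.2,"ax":0,"ay":0,"az":0,"claw":3},{"x":0,"y":0,"z":0.5,"ax":0,"ay":0,"az":0,"claw":3},{"x":0,"y":0,"z":0.9,"ax":0,"ay":0,"az":0,"claw":3},{"x":0,"y":0,"z":1.4,"ax":0,"ay":0,"az":0,"claw":3},{"x":0,"y":0,"z":2,"ax":0,"ay":0,"az":0,"claw":3},{"x":0,"y":0,"z":2.7,"ax":0,"ay":0,"az":0,"claw":3},{"x":0,"y":0,"z":3.5,"ax":0,"ay":0,"az":0,"claw":3},{"x":0,"y":0,"z":4.5,"ax":0,"ay":0,"az":0,"claw":3},{"x":0,"y":0,"z":5.5,"ax":0,"ay":0,"az":0,"claw":3},{"x":0,"y":0,"z":6,"ax":0,"ay":0,"az":0,"claw":3}]' 60
python3 - <<'E'
from h import *
grab('wrist','w3');grab('scene','s3');grab('top','t3')
a=cv2.imread('pics/w3.png');b=cv2.imread('pics/s3.png')[120:270,150:350];b=cv2.resize(b,(400,300))
a=cv2.resize(a,(400,300));cv2.imwrite('pics/c3.png',np.hstack([a,b]))
im,P=world('top','t3')
m=(np.hypot(P[...,0]-.5575,P[...,1]-.12)<.06)&(P[...,2]>.03);print(np.nanmax(P[...,2][m]))
m=(np.hypot(P[...,0]-.575,P[...,1]-.226)<.04)&(P[...,2]>.11);print('thermo',np.median(P[m],0))
E
```

```text
t: 5.2
eef_pos: [0.5573, 0.1219, 0.1314]
ee_rot: [0.764, 0.645, 0.0, 0.0]
contact_force: [-0.1, 0.1, -1.8]
finger_gap: 0.0392
grip_force: 64.0
0.6396586379302882
thermo [nan nan nan]
  return _methods._mean(a, axis=axis, dtype=dtype,
  ret = um.true_divide(
```

View pics/c3.png

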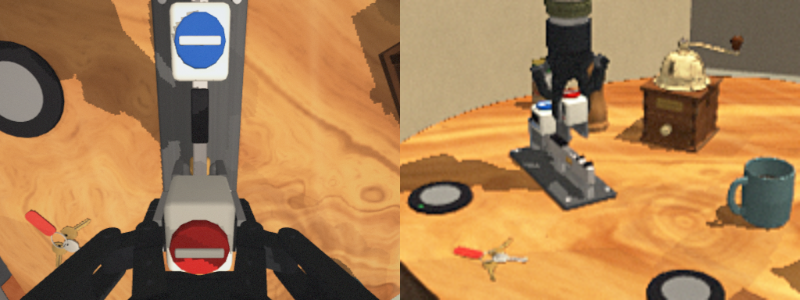

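The timer hangs between the fingers clear of the rail (dial at (200,247) in the left half), and the thermometer is still clipped on. Now I'll measure slip and tilt in the hand, and find the pad more exactly.

```bash
python3 - <<'E'
from h import *
im,P=world('wrist','w3'); print(np.load('pics/w3.npz')['p'])
hsv=cv2.cvtColor(im,cv2.COLOR_RGB2HSV)
red=((hsv[...,0]<8)|(hsv[...,0]>172))&(hsv[...,1]>150)
b=np.zeros(red.shape,bool);b[255:360,205:310]=1
m=b&red&(P[...,2]>.15);q=P[m];print('dial',len(q),np.median(q,0),q.min(0),q.max(0))
t=q[abs(q[:,2]-np.median(q[:,2]))<.004];print('tops',np.linalg.lstsq(np.c_[t[:,:2]-t[:,:2].mean(0),np.ones(len(t))],t[:,2],rcond=None)[0],cv2.minEnclosingCircle((t[:,:2]*1000).astype(np.float32)))
b[:]=0;b[222:345,195:320]=1
w=b&(hsv[...,1]<70)&(hsv[...,2]>90)&(P[...,2]>.16)&(P[...,2]<.182);q=P[w];print('block top',len(q),np.median(q,0))
im,P=world('top','t0')
hsv=cv2.cvtColor(im,cv2.COLOR_RGB2HSV)
r=np.hypot(P[...,0]-.4935,P[...,1]+.236)
for lo,hi,s in((0,.075,hsv[...,2]<75),(0,.045,(hsv[...,1]<60)&(hsv[...,2]>75))):
    m=((r<hi)&s).astype(np.uint8)
    m=cv2.morphologyEx(m,cv2.MORPH_OPEN,np.ones((3,3),np.uint8))
    c=max(cv2.findContours(m,cv2.RETR_EXTERNAL,cv2.CHAIN_APPROX_NONE)[0],key=cv2.contourArea)
    e=cv2.fitEllipse(c);u,v=e[0];print(e,P[round(v),round(u)], 'subpix dx/du', P[round(v),round(u)+5]-P[round(v),round(u)])
E
```

```text
[0.55731811 0.12186556 0.13137109]
dial 3269 [0.55781401 0.12681234 0.1818297 ] [0.54174837 0.1046327  0.17558676] [0.57319722 0.13815717 0.18382037]
tops [-0.0069566  -0.03372038  0.18166726] ((557.0574340820312, 121.41442108154297), 16.79300880432129)
block top 4850 [0.56090898 0.1391752  0.17355373]
((358.31475830078125, 210.3698272705078), (38.70460891723633, 39.39937210083008), 76.04108428955078) [ 0.4941231  -0.23333551  0.009032  ] subpix dx/du [-0.00040298 -0.01362556 -0.00073448]
((358.97857666015625, 210.39891052246094), (23.714584350585938, 24.616098403930664), 79.25956726074219) [ 0.49400929 -0.23534394  0.01166788] subpix dx/du [-0.00036712 -0.01440791 -0.00375253]
```

```bash
python3 -m creep '[{"x":-0.2,"y":-1,"z":0.5,"ax":0,"ay":0,"az":0,"claw":3},{"x":-0.7,"y":-4,"z":1,"ax":0,"ay":0,"az":0,"claw":3},{"x":-1.5,"y":-8.5,"z":1,"ax":0,"ay":0,"az":0,"claw":3},{"x":-2.4,"y":-13.5,"z":1,"ax":0,"ay":0,"az":0,"claw":3},{"x":-3.3,"y":-18.5,"z":1,"ax":0,"ay":0,"az":0,"claw":3},{"x":-4.2,"y":-23.5,"z":1,"ax":0,"ay":0,"az":0,"claw":3},{"x":-5.1,"y":-28.5,"z":0.5,"ax":0,"ay":0,"az":0,"claw":3},{"x":-5.8,"y":-32.5,"z":0,"ax":0,"ay":0,"az":0,"claw":3},{"x":-6.2,"y":-34.8,"z":0,"ax":0,"ay":0,"az":0,"claw":3},{"x":-6.4,"y":-35.7,"z":0,"ax":0,"ay":0,"az":0,"claw":3}]' 60
```

```text
t: 6.6
eef_pos: [0.4921, -0.2369, 0.1301]
ee_rot: [0.765, 0.644, -0.0, -0.0]
contact_force: [0.3, 0.5, -0.9]
finger_gap: 0.0395
grip_force: 64.0
```

```bash
python3 -m creep '[{"x":0,"y":0,"z":-0.5,"ax":0,"ay":0,"az":0,"claw":3},{"x":0,"y":0,"z":-1.5,"ax":0,"ay":0,"az":0,"claw":3},{"x":0,"y":0,"z":-2.5,"ax":0,"ay":0,"az":0,"claw":3},{"x":0,"y":0,"z":-3.5,"ax":0,"ay":0,"az":0,"claw":3},{"x":0,"y":0,"z":-4.5,"ax":0,"ay":0,"az":0,"claw":3},{"x":0,"y":0,"z":-5.5,"ax":0,"ay":0,"az":0,"claw":3},{"x":0,"y":0,"z":-6.5,"ax":0,"ay":0,"az":0,"claw":3},{"x":0,"y":0,"z":-7.2,"ax":0,"ay":0,"az":0,"claw":3},{"x":0,"y":0,"z":-7.5,"ax":0,"ay":0,"az":0,"claw":3},{"x":0,"y":0,"z":-7.5,"ax":0,"ay":0,"az":0,"claw":3}]' 60
python3 - <<'E'
from h import *
grab('wrist','w4');grab('scene','s4')
a=cv2.resize(cv2.imread('pics/w4.png'),(400,300));b=cv2.resize(cv2.imread('pics/s4.png')[200:302,230:366],(400,300));cv2.imwrite('pics/c4.png',np.hstack([a,b]))
im,P=world('wrist','w4');hsv=cv2.cvtColor(im,cv2.COLOR_RGB2HSV)
print(np.load('pics/w4.npz')['p'])
r=np.hypot(P[...,0]-.4935,P[...,1]+.2355)
m=(r<.075)&(P[...,2]>.0055)&(P[...,2]<.013);q=P[m][:,:2];print('pad pts',len(q))
c=cv2.findContours(m.astype(np.uint8),cv2.RETR_EXTERNAL,cv2.CHAIN_APPROX_NONE)[0]
c=max(c,key=cv2.contourArea)[:,0];e=P[c[:,1],c[:,0],:2]
e=e[np.hypot(e[:,0]-.4935,e[:,1]+.2355)>.045]
from scipy.optimize import least_squares as L
f=L(lambda p:np.hypot(*(e-p).T)-.055,[.4935,-.2355],loss='soft_l1',f_scale=.001);print(f.x,len(e),np.abs(f.fun).mean())
red=((hsv[...,0]<8)|(hsv[...,0]>172))&(hsv[...,1]>150)&(P[...,2]>.09);q=P[red];print(np.median(q[:,2]),cv2.minEnclosingCircle((q[:,:2]*1000).astype(np.float32)))
E
```

```text
t: 7.85
eef_pos: [0.4929, -0.2352, 0.0552]
ee_rot: [0.764, 0.645, 0.0, -0.0]
contact_force: [0.1, 0.3, -1.8]
finger_gap: 0.0398
grip_force: 64.0
[ 0.49291727 -0.23521163  0.05521903]
pad pts 9539
[ 0.49310448 -0.23616242] 297 0.0010148749668560067
0.10570390412690157 ((492.62078857421875, -235.7709503173828), 16.703340530395508)
```

View pics/c4.png

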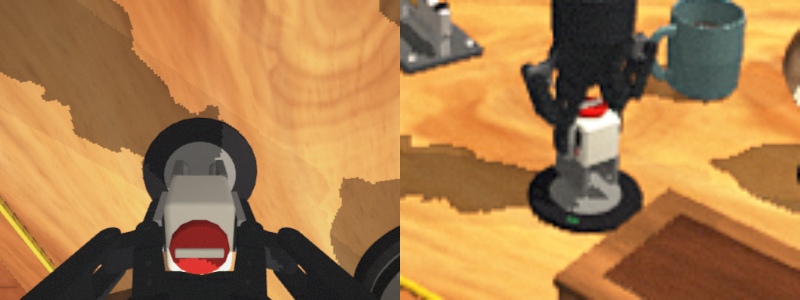

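The timer hangs upright over the middle of the pad (pad ring centred near (200,172) at left): dial centre (0.4926,-0.2358) against pad centre (0.4931,-0.2362), feet about 17 mm above it. I'll lower it gently.

```bash
python3 -m creep '[{"x":0,"y":0,"z":-0.4,"ax":0,"ay":0,"az":0,"claw":3},{"x":0,"y":0,"z":-0.8,"ax":0,"ay":0,"az":0,"claw":3},{"x":0,"y":0,"z":-1.1,"ax":0,"ay":0,"az":0,"claw":3},{"x":0,"y":0,"z":-1.3,"ax":0,"ay":0,"az":0,"claw":3},{"x":0,"y":0,"z":-1.4,"ax":0,"ay":0,"az":0,"claw":3},{"x":0,"y":0,"z":-1.5,"ax":0,"ay":0,"az":0,"claw":3},{"x":0,"y":0,"z":-1.55,"ax":0,"ay":0,"az":0,"claw":3},{"x":0,"y":0,"z":-1.6,"ax":0,"ay":0,"az":0,"claw":3},{"x":0,"y":0,"z":-1.65,"ax":0,"ay":0,"az":0,"claw":3},{"x":0,"y":0,"z":-1.65,"ax":0,"ay":0,"az":0,"claw":3}]' 60
```

```text
t: 9.2
eef_pos: [0.493, -0.2352, 0.0388]
ee_rot: [0.764, 0.645, 0.0, 0.0]
contact_force: [0.2, 1.9, -2.6]
finger_gap: 0.0395
grip_force: 64.0
```

```bash
python3 -m creep '[{"x":0,"y":0,"z":-0.03,"ax":0,"ay":0,"az":0,"claw":3},{"x":0,"y":0,"z":-0.06,"ax":0,"ay":0,"az":0,"claw":3},{"x":0,"y":0,"z":-0.09,"ax":0,"ay":0,"az":0,"claw":3},{"x":0,"y":0,"z":-0.12,"ax":0,"ay":0,"az":0,"claw":3},{"x":0,"y":0,"z":-0.15,"ax":0,"ay":0,"az":0,"claw":3},{"x":0,"y":0,"z":-0.15,"ax":0,"ay":0,"az":0,"claw":3},{"x":0,"y":0,"z":-0.15,"ax":0,"ay":0,"az":0,"claw":3},{"x":0,"y":0,"z":-0.15,"ax":0,"ay":0,"az":0,"claw":3},{"x":0,"y":0,"z":-0.15,"ax":0,"ay":0,"az":0,"claw":3},{"x":0,"y":0,"z":-0.15,"ax":0,"ay":0,"az":0,"claw":3}]' 60
```

```text
t: 10.45
eef_pos: [0.493, -0.2352, 0.0373]
ee_rot: [0.764, 0.645, 0.0, 0.0]
contact_force: [0.4, 0.3, -1.7]
finger_gap: 0.039
grip_force: 64.0
```

Not yet in contact; I'll go on down a little.

```bash
python3 -m creep '[{"x":0,"y":0,"z":-0.02,"ax":0,"ay":0,"az":0,"claw":3},{"x":0,"y":0,"z":-0.04,"ax":0,"ay":0,"az":0,"claw":3},{"x":0,"y":0,"z":-0.06,"ax":0,"ay":0,"az":0,"claw":3},{"x":0,"y":0,"z":-0.08,"ax":0,"ay":0,"az":0,"claw":3},{"x":0,"y":0,"z":-0.1,"ax":0,"ay":0,"az":0,"claw":3},{"x":0,"y":0,"z":-0.12,"ax":0,"ay":0,"az":0,"claw":3},{"x":0,"y":0,"z":-0.14,"ax":0,"ay":0,"az":0,"claw":3},{"x":0,"y":0,"z":-0.15,"ax":0,"ay":0,"az":0,"claw":3},{"x":0,"y":0,"z":-0.15,"ax":0,"ay":0,"az":0,"claw":3},{"x":0,"y":0,"z":-0.15,"ax":0,"ay":0,"az":0,"claw":3}]' 60
```

```text
t: 11.7
eef_pos: [0.493, -0.2352, 0.0371]
ee_rot: [0.764, 0.645, 0.0, 0.0]
contact_force: [-2.8, 2.2, 11.1]
finger_gap: 0.0393
grip_force: 65.4
```

It is in contact (11 N up). I'll ease the load, open, then rise.

```bash
python3 -m creep '[{"x":0,"y":0,"z":0.1,"ax":0,"ay":0,"az":0,"claw":3},{"x":0,"y":0,"z":0.1,"ax":0,"ay":0,"az":0,"claw":3.8},{"x":0,"y":0,"z":0.1,"ax":0,"ay":0,"az":0,"claw":4.2},{"x":0,"y":0,"z":0.1,"ax":0,"ay":0,"az":0,"claw":4.6},{"x":0,"y":0,"z":0.1,"ax":0,"ay":0,"az":0,"claw":5},{"x":0,"y":0,"z":0.1,"ax":0,"ay":0,"az":0,"claw":6},{"x":0,"y":0,"z":0.1,"ax":0,"ay":0,"az":0,"claw":8},{"x":0,"y":0,"z":0.1,"ax":0,"ay":0,"az":0,"claw":8.5},{"x":0,"y":0,"z":0.1,"ax":0,"ay":0,"az":0,"claw":8.5},{"x":0,"y":0,"z":0.1,"ax":0,"ay":0,"az":0,"claw":8.5}]' 20
```

```text
t: 12.95
eef_pos: [0.4929, -0.2352, 0.0368]
ee_rot: [0.764, 0.645, 0.0, 0.0]
contact_force: [0.4, -0.4, -0.2]
finger_gap: 0.085
grip_force: 0.0
```

```bash
python3 -m creep '[{"x":0,"y":0,"z":0.5,"ax":0,"ay":0,"az":0,"claw":8.5},{"x":0,"y":0,"z":1.5,"ax":0,"ay":0,"az":0,"claw":8.5},{"x":0,"y":0,"z":3,"ax":0,"ay":0,"az":0,"claw":8.5},{"x":0,"y":0,"z":5,"ax":0,"ay":0,"az":0,"claw":8.5},{"x":0,"y":0,"z":7.5,"ax":0,"ay":0,"az":0,"claw":8.5},{"x":0,"y":0,"z":10,"ax":0,"ay":0,"az":0,"claw":8.5},{"x":0,"y":0,"z":13,"ax":0,"ay":0,"az":0,"claw":8.5},{"x":0,"y":0,"z":16,"ax":0,"ay":0,"az":0,"claw":8.5},{"x":0,"y":0,"z":18,"ax":0,"ay":0,"az":0,"claw":8.5},{"x":0,"y":0,"z":18,"ax":0,"ay":0,"az":0,"claw":8.5}]' 20
python3 - <<'E'
from h import *
grab('wrist','w5');grab('scene','s5')
a=cv2.resize(cv2.imread('pics/w5.png'),(400,300));b=cv2.resize(cv2.imread('pics/s5.png')[150:300,200:400],(400,300));cv2.imwrite('pics/c5.png',np.hstack([a,b]))
im,P=world('wrist','w5');hsv=cv2.cvtColor(im,cv2.COLOR_RGB2HSV)
red=((hsv[...,0]<8)|(hsv[...,0]>172))&(hsv[...,1]>150)&(P[...,2]>.07);q=P[red];print(np.median(q[:,2]),cv2.minEnclosingCircle((q[:,:2]*1000).astype(np.float32)))
E
```

```text
t: 14.2
eef_pos: [0.4941, -0.2359, 0.2196]
ee_rot: [0.764, 0.645, 0.001, 0.002]
contact_force: [0.8, -0.3, -0.0]
finger_gap: 0.0846
grip_force: 0.0
0.08775454766637941 ((447.1182861328125, -322.8770446777344), 114.2400131225586)
```

View pics/c5.png

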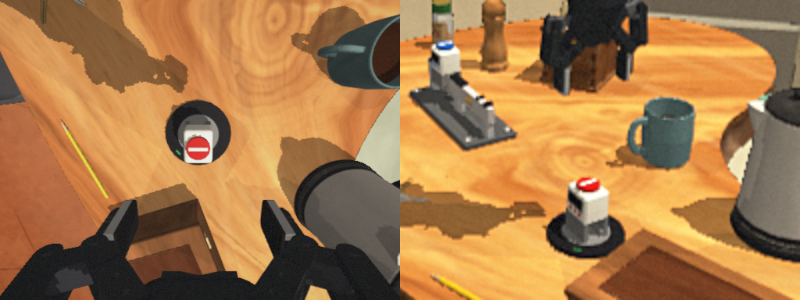

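The timer stands upright in the middle of the far pad (dial at (198,149) at left, dial height 0.088 m). The thermometer is still on the rail, the mug and mill are where they were, and the gripper is clear.

```bash
python3 -c "
from rig import workorder;print(workorder.close_job())"
```

```text
the job is handed in; nothing more can be done
None
```

The red-dial timer is off the rail and stands upright in the middle of the charging pad farthest from the base; the thermometer is still clipped on, the mug and mill were left alone, and the job was handed in at about 14 s of the 38 s allowed.

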